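# Load bottles into the labeller's gravity chute, caps all one way

## Task

Get the gravity chute ready for the labelling station. First push the raised drop gate at the foot of the chute fully down; then set the two capped amber bottles that lie on the worktop gently into the chute, lying across it with their caps on the side of the black rail, so that they rest one behind the other against the gate. Do not drop them in, and leave the dropper bottle and the open bottle standing where they are.

Things in the scene. Friction and masses are not known exactly. Their poses are not given: they have to be found in the camera images.
- lane: sloping lane of the chute: aluminium trough with slippery polished walls, 70.5 mm wide inside, on a fixed stand. Origin on the floor surface, middle across, 75 mm above the worktop; x across, y up the slope (16 degrees), z square to the floor. Floor from y = -115 (open foot) to +102 mm (low end wall). Side walls 18 mm high, then flaring to a mouth 84 mm wide, 28 mm above the floor
- neck_rail (a point): middle of the top face of the black neck rail, a strip 10 mm wide and 3 mm high that runs down the whole lane floor along its +x wall (lane x = 25 to 35 mm). The caps belong over this rail; axes as lane
- first_place (a point): where the centre of the first bottle rests against the shut gate: lane y = -78 mm, 16.5 mm above the floor; axes as lane. A bottle set across the lane rolls down by itself to the gate, or out below it if it is raised
- second_place (a point): where the centre of the second bottle rests behind the first: lane y = -45 mm, 16.5 mm above the floor; axes as lane
- gate (a joint): height of the drop gate above its shut position, in m: 0 fully down (shut), 0.045 fully raised. It slides straight up and down and stays where it is left; some 5 N moves it and it stops hard at 0
- gate_bar (a point): centre of the top face of the gate's black press bar, 64 mm (along lane x) by 16 mm; z up. The gate is an 80 mm wide steel plate across the foot of the lane (lane y = -100 mm); the bar's top is 97 mm above the worktop when shut, up to 45 mm more when raised. It runs between two posts 110 mm high, 82 mm apart
- bottle_1: amber bottle with black cap, no label, 68 mm long, body 33 mm in diameter (cap 24 mm), 25 to 55 g; starts lying on the worktop, cap pointing any way. Origin on the skin of the body, half way along (underside at the start; goes round as the bottle rolls). Long axis y: cap end at y = -34 mm, base at +34 mm. Full diameter from the base to about y = -8 mm
- bottle_2: amber bottle with black cap, no label, 68 mm long, body 33 mm in diameter (cap 24 mm), 25 to 55 g; starts lying on the worktop, cap pointing any way. Origin on the skin of the body, half way along (underside at the start; goes round as the bottle rolls). Long axis y: cap end at y = -34 mm, base at +34 mm. Full diameter from the base to about y = -8 mm
- bottle_1_mid (a point): centre of bottle_1, on its axis half way along
- bottle_1_cap (a point): centre of the end face of bottle_1's cap
- bottle_2_mid (a point): centre of bottle_2, on its axis half way along
- bottle_2_cap (a point): centre of the end face of bottle_2's cap
- dropper_bottle: bystander: standing amber bottle with a black dropper bulb, 33 mm in diameter, 94 mm high; origin at the centre of its underside, z up
- open_bottle: bystander: standing amber bottle without a cap, 33 mm in diameter, 62 mm high; origin at the centre of its underside, z up

How it is judged:
By the outcome, as a careful person would: the job done as asked, in the order asked, and still so for the second after the job is handed in, with the robot touching nothing.
It also fails if it takes over 70 s, if anything falls off the work surface, if the arm or the gripper's body presses on something with over 40 N, if the wrist force passes 120 N, or if a joint passes its speed limit or range.

## Robot

A 7-joint arm with a two-finger parallel gripper is mounted at the origin on a cart in front of the work surface, level with it; the furniture and walls round the work are solid. World frame = base frame: x ahead of the robot, y to its left, z up, the work surface at z = 0. Lengths are in m, angles in rad, forces in N, time in s.
With the tool pointing down it reaches from about 0.4 to 0.85 m from the base axis. Payload 4.5 kg.
Tool frame: the origin (TCP) lies midway between the tips of the shut fingers; the grasp point (between the pads) lies 19 mm behind it; z points along the fingers, y is the direction in which the jaws open and shut (so a half turn about z gives the same grasp; the last joint's range is limited). The gripper opens to 88 mm and grips with 3 to 60 N. Pads are 18 mm wide; open, the fingers measure 123 mm over their backs; the gripper's body (75 mm by 187 mm) begins 45 mm behind the grasp point.
Start: joints at [-1.192, 0.689, -0.195, 1.565, 0.157, 0.902, -0.215], TCP at [0.211, 0.588, 0.239] pointing down, gripper open.
Joint ranges: [-3.01, 3.01], [-0.46, 2.08], [-1.47, 1.51], [0.13, 2.56], [-1, 4.14], [0.04, 2.09], [-2.66, 2.66]. Speed limits (rad/s): [2.57, 2.57, 3.14, 3.14, 3.14, 3.14, 3.14].

## Interface

Orientations are given as a unit quaternion [x, y, z, w].
In Python, from plant import r gives the robot as it stands. The module is installed in compiled form; this text tells all that it offers.
- The arm moves only by the shell command python3 -m jog 'ROWS' [FORCE]. ROWS is JSON, a list of rows, each an object with "translation": the shift along the tool's x, y, z in units of 40 mm (1.0 is 40 mm), a list of three; "twist": the turn about the tool's z in units of 6 degrees (1.0 is 6 degrees); "claw": the opening in per cent of the stroke, from 0 (shut) to 100 (fully open). A call has 1 to 20 rows; each row shifts and turns the commanded pose from where the row before left it, along the tool's axes as they then stand; what a row does not reach is not made up. A row lasts 1/12 s, in which the tool goes at most 41.7 mm and 7.16 degrees, less where a joint would pass 70% of its speed; a pose out of reach is approached as far as the arm can. A call is refused whole if a number of a shift passes 1 or a number of a turn 1, either way. A call with a gripper value outside its range is refused whole. The fingers move at their own pace and stop on an object; FORCE is the grip in N (left out, the last holds). Time passes only in rows, so rows that do not move let the fingers close. It gives the time, the measured TCP pose, the force and the opening at its end, in the units of the state.
- r.get_state(): the state, without advancing time (a new reading comes with each control period).
- r.snapshot(name): name is "side" or "top" or "wrist"; returns a dict with "img" (384x512x3 uint8, red, green, blue), "fx", "fy", "cx", "cy" (pixels), "origin" and "rotation" of the camera in the world; the wrist camera has in their place "T_tool_cam" (4x4, takes a point from camera to tool coordinates, whose origin is the TCP and whose axes are the flange's). Camera axes: x right, y up, looking along -z (the intrinsics and any distortion apply to the point x, -y, -z); pixel columns grow to the right and rows downward; lengths in m; the calibration is good to about 2 mm. A picture is of the moment at which its call begins: read the wrist's pose just before it. There is no depth.
- r.finish_job(): hands the job in, once; it reports no verdict.
Trained networks look in the newest picture that a camera, given by its name, has taken for a name from the list of things; names that differ only in an ending like _2 or _b are one class to them, and where a whole thing is asked for, a point or a joint stands for the part that bears it (a point fixed in the world has none). Each returns a list of dicts, best first, with "confidence" (0 to 1); they miss things now and then, are a little off and sometimes report something else, mostly with a low value. They report only what shows in the picture. A call takes as long as a camera call.
- r.spot_in(label, camera): "rect" ([left, top, right, bottom] in pixels, round what is visible of it).
- r.spot_point(label, camera): "location" ([row, column] in pixels: a listed point, or the origin of a listed thing).
The state is a dict: "clock": time; "q": joint angles; "qd": joint speeds; "joint_torque": joint torques, N m; "tool_pos": TCP position; "eef_rot": TCP orientation; "contact_force": force on the tool from outside, world axes, zero at the start; "moment": the same for the moment, N m; "opening": opening from 0.0 (shut) to 1.0 (fully open).
Only numpy, scipy, OpenCV 4.12 (cv2) and the standard library are available. Lean on these libraries where they do the work, as an engineer would, in place of code of your own. Each camera call takes 0.05 s, during which the arm holds its last target. There are 200 camera calls.

## Working session

There is one attempt and no reset: what is moved stays moved. The work goes in short steps, Python scripts to look and compute and a shell command to move; the robot and the scene stay as the last step left them, time stands still between calls to the robot, and variables do not carry over. Pictures are saved under pics/ and viewed, about 8 in all and at most 12, crops included, and the job is handed in when it is done.

```bash
mkdir -p pics
cat > h.py <<'E'
import numpy as np, cv2
from plant import r
from scipy.spatial.transform import Rotation as R
def cam(s):
    if "origin" in s: 
        return np.array(s["origin"]),np.array(s["rotation"])
    st=r.get_state(); T=np.array(s["T_tool_cam"]); Q=R.from_quat(st["eef_rot"]).as_matrix()
    return Q@T[:3,3]+np.array(st["tool_pos"]),Q@T[:3,:3]
def ray(s,row,col):
    o,M=cam(s)
    d=np.array([(col-s["cx"])/s["fx"],-(row-s["cy"])/s["fy"],-1.0])
    return o,M@d
def onz(s,row,col,z):
    o,d=ray(s,row,col); return o+d*(z-o[2])/d[2]
def tri(*rays):
    A=np.zeros((3,3));b=np.zeros(3)
    for o,d in rays:
        d=d/np.linalg.norm(d);P=np.eye(3)-np.outer(d,d);A+=P;b+=P@o
    x=np.linalg.solve(A,b); return x,[np.linalg.norm(np.cross(x-o,d/np.linalg.norm(d))) for o,d in rays]
def proj(s,p):
    o,M=cam(s); c=M.T@(np.array(p)-o); return [s["cy"]-s["fy"]*c[1]/-c[2], s["cx"]+s["fx"]*c[0]/-c[2]]
def save(s,n): cv2.imwrite("pics/"+n+".png",s["img"][:,:,::-1])
E
python3 - <<'E'
from h import *
np.set_printoptions(precision=4,suppress=True)
S={}
for c in("top","side"):
    s=r.snapshot(c);S[c]=s
    print(c,{k:s[k] for k in s if k!="img"})
    for l in("lane","neck_rail","first_place","second_place","gate_bar","bottle_1","bottle_1_mid","bottle_1_cap","dropper_bottle","open_bottle"):
        print(l,[(np.round(d["location"],1).tolist(),round(d["confidence"],2)) for d in r.spot_point(l,c)[:4]])
cv2.imwrite("pics/a.png",cv2.resize(np.hstack([S["top"]["img"],S["side"]["img"]])[:,:,::-1],(800,300)))
cv2.imwrite("pics/top.png",S["top"]["img"][:,:,::-1])
cv2.imwrite("pics/side.png",S["side"]["img"][:,:,::-1])
st=r.get_state();print(st)
E
```

```text
top {'fx': 365.35430305920414, 'fy': 365.35430305920414, 'cx': 262.9914946827348, 'cy': 183.42362651283503, 'origin': array([0.3312, 0.0736, 0.9768]), 'rotation': array([-0.0738,  0.0788,  0.7421, -0.6615])}
lane [([180.7, 372.7], 0.9)]
neck_rail [([166.2, 371.1], 0.64), ([178.8, 372.0], 0.21)]
first_place [([181.0, 400.5], 0.76), ([197.5, 160.0], 0.54)]
second_place [([178.8, 389.4], 0.57)]
gate_bar [([177.3, 422.8], 0.69)]
bottle_1 [([209.2, 223.8], 0.77), ([198.7, 164.0], 0.73)]
bottle_1_mid [([211.2, 221.8], 0.79)]
bottle_1_cap [([218.2, 208.8], 0.74)]
dropper_bottle [([238.8, 279.7], 0.64)]
open_bottle [([152.5, 168.3], 0.55)]
side {'fx': 400.59413651572663, 'fy': 400.59413651572663, 'cx': 261.4924373146933, 'cy': 196.88693649654735, 'origin': array([ 0.5321, -0.8764,  0.4636]), 'rotation': array([ 0.5608, -0.0039, -0.0095,  0.8279])}
lane [([257.1, 247.9], 0.84)]
neck_rail [([258.3, 260.5], 0.71), ([210.8, 236.3], 0.49)]
first_place [([285.1, 232.1], 0.69), ([267.3, 241.5], 0.2)]
second_place [([269.5, 237.9], 0.84), ([206.7, 237.7], 0.64)]
gate_bar [([252.0, 229.4], 0.96), ([183.4, 253.3], 0.47)]
bottle_1 [([188.6, 254.9], 0.58), ([256.4, 248.2], 0.58), ([187.3, 254.9], 0.32)]
bottle_1_mid [([260.4, 259.5], 0.54), ([206.5, 242.1], 0.53)]
bottle_1_cap [([192.6, 254.7], 0.72), ([201.7, 232.9], 0.64), ([183.0, 254.2], 0.24)]
dropper_bottle [([235.9, 199.0], 0.97)]
open_bottle [([191.8, 298.5], 0.46)]
{'clock': 1.1, 'q': array([-1.1922,  0.6891, -0.1946,  1.5653,  0.1573,  0.9025, -0.2151]), 'qd': array([ 0.0012, -0.    , -0.0006, -0.0004,  0.0002, -0.    ,  0.0003]), 'joint_torque': array([ -0.    , -52.7501,  -1.2671, -15.3752,  -0.0519,  -0.0007,
         0.    ]), 'tool_pos': array([0.2112, 0.5882, 0.2387]), 'eef_rot': array([ 0.1715,  0.9852,  0.    , -0.    ]), 'contact_force': array([ 0.2443, -0.0775,  0.4237]), 'moment': array([-0.0095,  0.0654,  0.0349]), 'opening': 0.9994943540445127}
```

View pics/top.png

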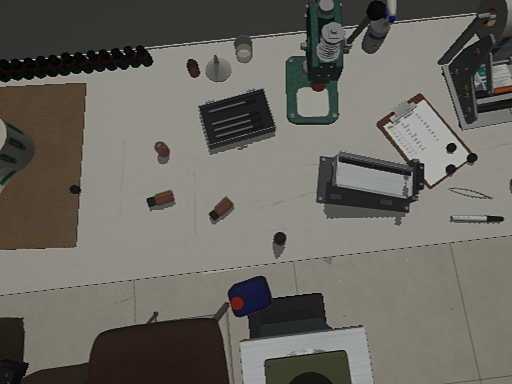

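View pics/side.png

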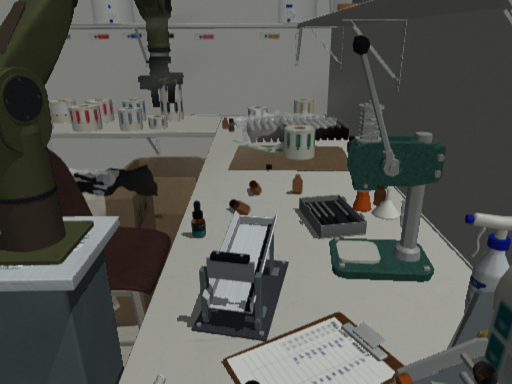

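The top view shows the bottles lying at about (row 208, col 221) and (198, 161), the chute at (181, 372) with its gate at col 418, the dropper at (239, 280) and the open bottle at (150, 162). The side view agrees: gate raised, rail on the right wall (far from the robot).

```bash
sed -i 's/return np.array(s\["origin"\]),np.array(s\["rotation"\])/return np.array(s["origin"]),R.from_quat(s["rotation"]).as_matrix()/' h.py
python3 - <<'E'
from h import *
np.set_printoptions(precision=4,suppress=True)
t=r.snapshot("top");s=r.snapshot("side")
def T(l,a,b): print(l,*tri(ray(t,*a),ray(s,*b)))
T("lane",(180.7,372.7),(257.1,247.9))
T("rail",(166.2,371.1),(258.3,260.5))
T("first",(181,400.5),(285.1,232.1))
T("second",(178.8,389.4),(269.5,237.9))
T("bar",(177.3,422.8),(252,229.4))
for z in(.097,.142): print("bar",z,onz(t,177.3,422.8,z),onz(s,252,229.4,z))
T("bA",(211.2,221.8),(206.5,242.1))
for n,p in dict(A=(211,221.8),Acap=(218.2,208.8),B=(198.7,162)).items(): print(n,onz(t,*p,.0165))
T("drop",(238.8,279.7),(235.9,199)); print(onz(s,235.9,199,0),onz(s,192,298,0))
for l in("bottle_1","dropper_bottle","open_bottle","lane","gate_bar"):
    for c in("top","side"): print(l,c,[(np.round(d["rect"]).tolist(),round(d["confidence"],2)) for d in r.spot_in(l,c)[:3]])
w=r.snapshot("wrist");print(w["T_tool_cam"],w["fx"],w["cx"],w["cy"])
E
```

```text
lane [ 0.5107 -0.219   0.078 ] [np.float64(0.007443849018325194), np.float64(0.007443849018325405)]
rail [ 0.5413 -0.222   0.0783] [np.float64(0.000409660702998303), np.float64(0.0004096607029984633)]
first [ 0.4939 -0.2928  0.0686] [np.float64(0.002270656060887871), np.float64(0.0022706560608878523)]
second [ 0.5018 -0.2616  0.0797] [np.float64(0.0010668349811625145), np.float64(0.0010668349811623883)]
bar [ 0.4879 -0.3149  0.1448] [np.float64(0.002888170596165594), np.float64(0.002888170596165535)]
bar 0.097 [ 0.4939 -0.3375  0.097 ] [ 0.4845 -0.2295  0.097 ]
bar 0.142 [ 0.4855 -0.3164  0.142 ] [ 0.4904 -0.3089  0.142 ]
bA [0.4879 0.1728 0.0141] [np.float64(0.008272759856547268), np.float64(0.008272759856547166)]
A [0.4797 0.1715 0.0165]
Acap [0.4646 0.2073 0.0165]
B [0.531  0.3273 0.0165]
drop [ 0.3908  0.0273 -0.0012] [np.float64(6.323817090580603e-05), np.float64(6.323817090594556e-05)]
[0.3911 0.025  0.    ] [0.6716 0.3232 0.    ]
bottle_1 top [([210.0, 197.0, 235.0, 222.0], 0.6), ([145.0, 192.0, 177.0, 205.0], 0.59)]
bottle_1 side [([228.0, 198.0, 251.0, 218.0], 0.81), ([250.0, 180.0, 260.0, 192.0], 0.64)]
dropper_bottle top [([272.0, 232.0, 287.0, 245.0], 0.42)]
dropper_bottle side [([190.0, 203.0, 207.0, 236.0], 0.67), ([228.0, 199.0, 252.0, 216.0], 0.6)]
open_bottle top [([155.0, 141.0, 171.0, 157.0], 0.45), ([210.0, 197.0, 232.0, 219.0], 0.32)]
open_bottle side [([295.0, 169.0, 305.0, 197.0], 0.44)]
lane top [([329.0, 152.0, 411.0, 201.0], 0.6), ([212.0, 196.0, 232.0, 220.0], 0.49)]
lane side [([204.0, 210.0, 278.0, 311.0], 0.82)]
gate_bar top [([411.0, 163.0, 426.0, 196.0], 0.57)]
gate_bar side [([207.0, 253.0, 256.0, 284.0], 0.55)]
[[ 0.0005  0.9645  0.2641  0.0681]
 [ 1.     -0.0009  0.0014 -0.0007]
 [ 0.0016  0.2641 -0.9645 -0.1469]
 [ 0.      0.      0.      1.    ]] 326.7260750626762 253.11255840481056 189.37623527867095
```

```bash
cat >> h.py <<'E'
def go(x,y,z,yh=None):
    "units of shift in tool axes, then twist (tool-y heading yh deg, mod 180)"
    st=r.get_state();Q=R.from_quat(st["eef_rot"]).as_matrix()
    d=Q.T@(np.array([x,y,z])-st["tool_pos"])/.04
    h=np.degrees(np.arctan2(Q[1,1],Q[0,1]))
    print("shift",np.round(d,2),"n>=",np.linalg.norm(d),"yh",round(h,1),end=" ")
    if yh is not None: print("twist",round(((h-yh+90)%180-90)/6,2),end="")
    print()
E
python3 -m jog '[{"translation":[-0.79,-0.53,0],"twist":0,"claw":100},{"translation":[-0.79,-0.53,0],"twist":0,"claw":100},{"translation":[-0.79,-0.53,0],"twist":0,"claw":100},{"translation":[-0.79,-0.53,0],"twist":0,"claw":100},{"translation":[-0.79,-0.53,0],"twist":0,"claw":100},{"translation":[-0.79,-0.53,0],"twist":0,"claw":100},{"translation":[-0.79,-0.53,0],"twist":0,"claw":100},{"translation":[-0.79,-0.53,0],"twist":0,"claw":100},{"translation":[-0.79,-0.53,0],"twist":0,"claw":100},{"translation":[-0.79,-0.53,0],"twist":0,"claw":100},{"translation":[-0.79,-0.53,0],"twist":0,"claw":100},{"translation":[0,0,0],"twist":0,"claw":100},{"translation":[0,0,0],"twist":0,"claw":100},{"translation":[0,0,0],"twist":0,"claw":100}]' 20
cat > look.py <<'E'
from h import *
import sys
np.set_printoptions(precision=4,suppress=True)
w=r.snapshot("wrist");save(w,sys.argv[1])
for a in sys.argv[2:]:
    l,z=a.split(":")
    for d in r.spot_point(l,"wrist")[:4]: print(l,round(d["confidence"],2),np.round(d["location"],1),onz(w,*d["location"],float(z)))
E
python3 look.py w1 bottle_1:0 bottle_1_mid:.0165 bottle_1_cap:.0165 open_bottle:0 dropper_bottle:0
```

```text
clock: 2.92
tool_pos: [0.4593, 0.2518, 0.2388]
eef_rot: [0.172, 0.985, 0.0, -0.0]
contact_force: [-1.1, -0.1, -0.2]
opening: 0.998
bottle_1 0.76 [199.2 199.2] [0.4831 0.1725 0.    ]
bottle_1 0.67 [190.5 333.6] [0.5278 0.3319 0.    ]
bottle_1_mid 0.75 [207.8 196.3] [0.488  0.1696 0.0165]
bottle_1_mid 0.3 [201.3 200.9] [0.4823 0.1778 0.0165]
bottle_1_cap 0.5 [170.1  56.4] [0.3917 0.0346 0.0165]
open_bottle 0.56 [204.3 198.2] [0.4889 0.1684 0.    ]
dropper_bottle 0.98 [169.3  57. ] [0.391  0.0245 0.    ]
```

View pics/w1.png

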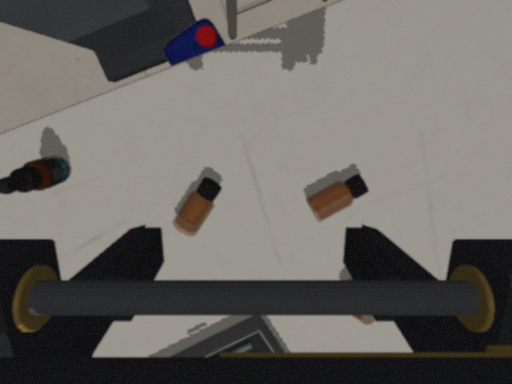

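Wrist view: bottle A at about (207, 198), cap up-right at (190, 209); bottle B at (197, 337), cap right at (185, 357). Next I segment them to get centres and headings.

```bash
cat > seg.py <<'E'
from h import *
def seg(w,box,z=.0165):
    l,t,rr,b=box; im=w["img"][t:b,l:rr].astype(int)
    am=(im[...,0]-im[...,2]>30); bk=(im.max(2)<50)
    m=(am|bk).astype(np.uint8); n,L,S,C=cv2.connectedComponentsWithStats(m)
    k=1+np.argmax(S[1:,4]); sel=L==k
    P=lambda mm: np.array([onz(w,y+t,x+l,z)[:2] for y,x in zip(*np.nonzero(mm))],np.float32)
    rc=cv2.minAreaRect(P(sel)); a=P(sel&am).mean(0); k_=P(sel&bk).mean(0)
    v=k_-a; print("rect c",np.round(rc[0],4),"size",np.round(rc[1],4),"ang",round(rc[2],1),"amber",a.round(4),"cap",k_.round(4),"head",round(np.degrees(np.arctan2(v[1],v[0])),1))
E
python3 - <<'E'
from seg import *
w=r.snapshot("wrist")
seg(w,(165,165,235,250));seg(w,(295,165,380,230))
E
```

```text
rect c [0.488  0.1695] size [0.0296 0.0771] ang 36.7 amber [0.4947 0.1608] cap [0.4715 0.1902] head 128.3Traceback (most recent call last):
  File "<stdin>", line 3, in <module>
  File "seg.py", line 8, in seg
    rc=cv2.minAreaRect(P(sel)); a=P(sel&am).mean(0); k_=P(sel&bk).mean(0)
                       ~^^^^^
  File "seg.py", line 7, in <lambda>
    P=lambda mm: np.array([onz(w,y+t,x+l,z)[:2] for y,x in zip(*np.nonzero(mm))],np.float32)
                           ~~~^^^^^^^^^^^^^
  File "h.py", line 14, in onz
    o,d=ray(s,row,col); return o+d*(z-o[2])/d[2]
        ~~~^^^^^^^^^^^
  File "h.py", line 10, in ray
    o,M=cam(s)
        ~~~^^^
  File "h.py", line 7, in cam
    st=r.get_state(); T=np.array(s["T_tool_cam"]); Q=R.from_quat(st["eef_rot"]).as_matrix()
ValueError: time passes only in moves, steps and waits
```

```bash
python3 - <<'E'
s=open('h.py').read()
s=s.replace('''    st=r.get_state(); T=''','''    if "st" not in s: s["st"]=r.get_state()
    st=s["st"]; T=''')
open('h.py','w').write(s)
E
python3 - <<'E'
from seg import *
w=r.snapshot("wrist")
seg(w,(165,165,235,250));seg(w,(295,165,380,230))
go(.49,-.2,.26,-14)
E
```

```text
rect c [0.4881 0.1697] size [0.0298 0.0765] ang 36.4 amber [0.4946 0.1608] cap [0.4715 0.1902] head 128.2
rect c [0.5324 0.3302] size [0.0326 0.0676] ang 10.6 amber [0.534  0.3213] cap [0.5263 0.3541] head 103.3
shift [ -4.53 -10.38  -0.53] n>= 11.336996646827773 yh 70.3 twist 14.05
```

```bash
python3 -m jog '[{"translation":[-0.38,-0.86,-0.04],"twist":0,"claw":0},{"translation":[-0.38,-0.86,-0.04],"twist":0,"claw":0},{"translation":[-0.38,-0.86,-0.04],"twist":0,"claw":0},{"translation":[-0.38,-0.86,-0.04],"twist":0,"claw":0},{"translation":[-0.38,-0.86,-0.04],"twist":0,"claw":0},{"translation":[-0.38,-0.86,-0.04],"twist":0,"claw":0},{"translation":[-0.38,-0.86,-0.04],"twist":0,"claw":0},{"translation":[-0.38,-0.86,-0.04],"twist":0,"claw":0},{"translation":[-0.38,-0.86,-0.04],"twist":0,"claw":0},{"translation":[-0.38,-0.86,-0.04],"twist":0,"claw":0},{"translation":[-0.38,-0.86,-0.04],"twist":0,"claw":0},{"translation":[-0.38,-0.86,-0.04],"twist":0,"claw":0}]'
python3 -m jog '[{"translation":[0,0,0],"twist":1,"claw":0},{"translation":[0,0,0],"twist":1,"claw":0},{"translation":[0,0,0],"twist":1,"claw":0},{"translation":[0,0,0],"twist":1,"claw":0},{"translation":[0,0,0],"twist":1,"claw":0},{"translation":[0,0,0],"twist":1,"claw":0},{"translation":[0,0,0],"twist":1,"claw":0},{"translation":[0,0,0],"twist":1,"claw":0},{"translation":[0,0,0],"twist":1,"claw":0},{"translation":[0,0,0],"twist":1,"claw":0},{"translation":[0,0,0],"twist":1,"claw":0},{"translation":[0,0,0],"twist":1,"claw":0},{"translation":[0,0,0],"twist":1,"claw":0},{"translation":[0,0,0],"twist":1,"claw":0},{"translation":[0,0,0],"twist":0,"claw":0},{"translation":[0,0,0],"twist":0,"claw":0}]'
python3 look.py w2 lane:.075 neck_rail:.078 gate_bar:.142 first_place:.069 second_place:.078
```

```text
clock: 4.32
tool_pos: [0.4916, -0.2006, 0.2581]
eef_rot: [0.171, 0.985, 0.0, 0.0]
contact_force: [0.3, 0.1, -0.4]
opening: 0.117
clock: 5.65
tool_pos: [0.4918, -0.1985, 0.2579]
eef_rot: [0.786, 0.619, -0.0, -0.0]
contact_force: [-0.6, -0.1, -2.0]
opening: 0.003
lane 0.88 [182.3 275.4] [ 0.51   -0.2197  0.075 ]
neck_rail 0.96 [183.3 306. ] [ 0.5405 -0.2274  0.078 ]
second_place 0.61 [224.9 275.6] [ 0.5    -0.2649  0.078 ]
```

View pics/w2.png

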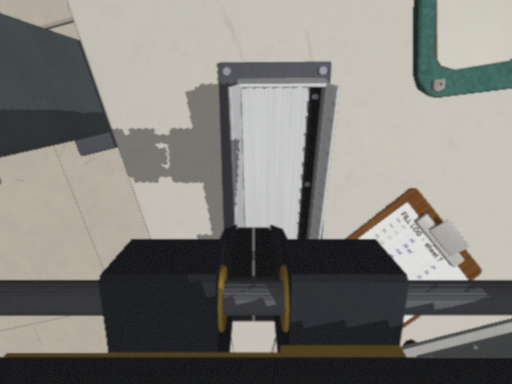

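The lane runs up the image at cols 237–325, rail on the right at col 318; the green stand is well to the right. Lane and rail agree with the first estimates. I back off to see the gate bar.

```bash
python3 -m jog '[{"translation":[-0.9,0,0],"twist":0,"claw":0},{"translation":[-0.9,0,0],"twist":0,"claw":0},{"translation":[-0.9,0,0],"twist":0,"claw":0},{"translation":[-0.3,0,0],"twist":0,"claw":0},{"translation":[0,0,0],"twist":0,"claw":0},{"translation":[0,0,0],"twist":0,"claw":0}]'
python3 look.py w3 lane:.075 neck_rail:.078 gate_bar:.142 first_place:.069 second_place:.078
```

```text
clock: 6.45
tool_pos: [0.4631, -0.3151, 0.2577]
eef_rot: [0.787, 0.617, 0.0, -0.0]
contact_force: [-0.1, 0.3, -0.4]
opening: 0.006
lane 0.7 [ 57.9 278.8] [ 0.5117 -0.2166  0.075 ]
neck_rail 0.87 [ 59.7 314.3] [ 0.5433 -0.2262  0.078 ]
gate_bar 0.73 [174.3 285.8] [ 0.4916 -0.3118  0.142 ]
first_place 0.58 [140.4 278.2] [ 0.4948 -0.293   0.069 ]
second_place 0.94 [110.1 280. ] [ 0.5024 -0.2635  0.078 ]
```

View pics/w3.png

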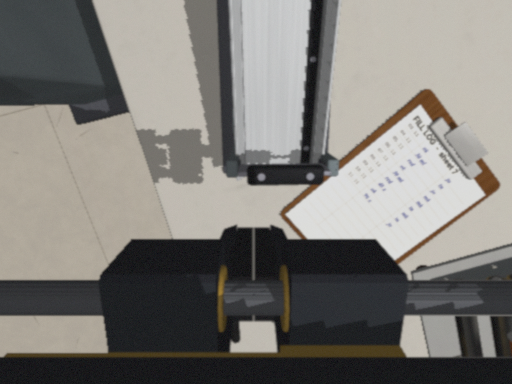

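The bar spans cols 247–324 and rows 164–185 (centre 285, 174), and the rail's inner edge is sharp at col ~303. I fit that edge for the lane heading and lateral offset.

```bash
cat > rail.py <<'E'
from h import *
np.set_printoptions(precision=4,suppress=True)
w=r.snapshot("wrist"); g=w["img"].max(2).astype(int)
O=np.array([.511,-.2185,.075]); H=np.radians(77)
for it in range(3):
    u=np.array([np.cos(H),np.sin(H),0]);Y=u*np.cos(.27925)+np.array([0,0,np.sin(.27925)]);N=-u*np.sin(.27925)+np.array([0,0,np.cos(.27925)])
    X=np.cross(Y,N); 
    def pl(row,col,h):
        o,d=ray(w,row,col); return o+d*((O+h*N-o)@N)/(d@N)
    P=[];F=[]
    for row in range(10,145,5):
        c=270+np.argmax(g[row,270:330]<90); P.append(pl(row,c-.5,.003)); 
        j=np.argmax(np.abs(np.diff(g[row,228:256])))+228; F.append((row,c,j,pl(row,j+.5,0)))
    P=np.array(P); q=P[:,:2]; c=q.mean(0); v=np.linalg.svd(q-c)[2][0]; v*=np.sign(v[1]); H=np.arctan2(v[1],v[0])
    off=np.median((P-O)@X)-.025; O=O+off*X
    print("heading",np.degrees(H),"O",O,"spread",np.std((P-O)@X), "leftwall",[round(float((f[3]-O)@X)*1000,1) for f in F[::4]])
print([(f[0],f[1],f[2]) for f in F[::4]])
print(g[100,225:345])
b=pl
o,d=ray(w,174.5,285.5); B=o+d*(.142-o[2])/d[2]; print("bar",B,"in lane",[(B-O)@X,(B-O)@u])
go(B[0],B[1],.155,np.degrees(H)-90)
E
python3 rail.py
```

```text
heading 76.98416533284731 O [ 0.5123 -0.2188  0.075 ] spread 0.00032542458145437856 leftwall [-46.4, -46.3, -46.2, -47.0, -46.9, -45.8, -46.7]
heading 76.98416545661286 O [ 0.5123 -0.2188  0.075 ] spread 0.00032527577203848005 leftwall [-46.5, -46.3, -46.2, -47.0, -46.9, -45.8, -46.7]
heading 76.98416545661263 O [ 0.5123 -0.2188  0.075 ] spread 0.00032527577208346653 leftwall [-46.5, -46.3, -46.2, -47.0, -46.9, -45.8, -46.7]
[(10, np.int64(311), np.int64(228)), (30, np.int64(310), np.int64(229)), (50, np.int64(308), np.int64(230)), (70, np.int64(306), np.int64(230)), (90, np.int64(305), np.int64(231)), (110, np.int64(304), np.int64(233)), (130, np.int64(302), np.int64(233))]
[ 56  57  54  56  54  57  69 108 145 174 182 173 171 167 166 169 166 157
 155 173 189 196 197 195 192 192 194 194 193 192 192 192 194 194 194 193
 192 194 194 198 197 195 193 191 191 193 193 197 197 196 195 194 196 196
 193 192 192 193 193 193 192 193 196 199 198 197 198 197 196 194 194 198
 201 198 197 194 189 168 117  71  44  33  23  22  23  25  31  26  29  48
  67  74  91 104 106 109 107 108 103  99  98 108 141 174 180 180 190 191
 189 192 191 193 195 194 195 194 193 192 192 193]
bar [ 0.491  -0.3132  0.142 ] in lane [np.float64(0.000503172905010466), np.float64(-0.09680661930367382)]
shift [0.18 0.66 2.57] n>= 2.6622350566353177 yh -13.6 twist -0.1
```

```bash
python3 -m jog '[{"translation":[0.09,0.33,0.5],"twist":-0.1,"claw":0},{"translation":[0.09,0.33,0.5],"twist":0,"claw":0},{"translation":[0,0,0.7],"twist":0,"claw":0},{"translation":[0,0,0.5],"twist":0,"claw":0},{"translation":[0,0,0.3],"twist":0,"claw":0},{"translation":[0,0,0],"twist":0,"claw":0},{"translation":[0,0,0],"twist":0,"claw":0}]'
python3 -m jog '[{"translation":[0,0,0.2],"twist":0,"claw":0},{"translation":[0,0,0.2],"twist":0,"claw":0},{"translation":[0,0,0.2],"twist":0,"claw":0},{"translation":[0,0,0.2],"twist":0,"claw":0},{"translation":[0,0,0],"twist":0,"claw":0}]'
```

```text
clock: 7.38
tool_pos: [0.4905, -0.3141, 0.1576]
eef_rot: [0.783, 0.622, -0.0, -0.001]
contact_force: [0.1, 0.1, -0.2]
opening: 0.006
clock: 7.8
tool_pos: [0.4904, -0.3144, 0.1247]
eef_rot: [0.783, 0.622, -0.0, -0.0]
contact_force: [-0.1, -0.7, -0.5]
opening: 0.002
```

```bash
python3 -m jog '[{"translation":[0,0,0.2],"twist":0,"claw":0},{"translation":[0,0,0.2],"twist":0,"claw":0}]'; python3 -m jog '[{"translation":[0,0,0.12],"twist":0,"claw":0},{"translation":[0,0,0],"twist":0,"claw":0}]';  python3 -m jog '[{"translation":[0,0,0.1],"twist":0,"claw":0},{"translation":[0,0,0],"twist":0,"claw":0}]'
```

```text
clock: 7.97
tool_pos: [0.4906, -0.3146, 0.1097]
eef_rot: [0.783, 0.621, 0.0, 0.0]
contact_force: [-0.8, -0.5, 3.7]
opening: 0.001
clock: 8.13
tool_pos: [0.49, -0.3142, 0.1038]
eef_rot: [0.783, 0.621, -0.0, -0.001]
contact_force: [-0.1, -0.2, 0.2]
opening: 0.002
clock: 8.3
tool_pos: [0.4901, -0.3144, 0.1004]
eef_rot: [0.783, 0.621, -0.0, -0.001]
contact_force: [-0.2, -0.4, 0.8]
opening: 0.008
```

```bash
python3 -m jog '[{"translation":[0,0,0.08],"twist":0,"claw":0},{"translation":[0,0,0],"twist":0,"claw":0}]'; python3 -m jog '[{"translation":[0,0,0.06],"twist":0,"claw":0},{"translation":[0,0,0],"twist":0,"claw":0}]'
```

```text
clock: 8.47
tool_pos: [0.4903, -0.3145, 0.0976]
eef_rot: [0.783, 0.621, -0.0, -0.0]
contact_force: [0.4, 0.5, -0.3]
opening: 0.006
clock: 8.63
tool_pos: [0.4904, -0.3146, 0.0973]
eef_rot: [0.784, 0.621, 0.0, 0.0]
contact_force: [-3.2, 2.9, 17.5]
opening: 0.004
```

Gate hit its hard stop at z = 0.0973 with 17.5 N. Now retreat and line up with bottle A.

```bash
python3 -m jog '[{"translation":[0,0,-0.3],"twist":0,"claw":0},{"translation":[0,0,-0.9],"twist":0,"claw":0},{"translation":[0,0,-0.9],"twist":0,"claw":50},{"translation":[0,0,-0.9],"twist":0,"claw":100},{"translation":[0,0,0],"twist":0,"claw":100}]'
python3 -c "
from h import *
go(.555,.082,.2,37.3)"
```

```text
clock: 9.05
tool_pos: [0.494, -0.3172, 0.2224]
eef_rot: [0.784, 0.621, 0.002, 0.006]
contact_force: [-0.0, -1.1, 0.5]
opening: 0.207
shift [10.07 -0.8   0.51] n>= 10.111461607011766 yh -13.2 twist -8.41
```

```bash
python3 -m jog '[{"translation":[0.92,-0.07,0.05],"twist":0,"claw":100},{"translation":[0.92,-0.07,0.05],"twist":0,"claw":100},{"translation":[0.92,-0.07,0.05],"twist":0,"claw":100},{"translation":[0.92,-0.07,0.05],"twist":0,"claw":100},{"translation":[0.92,-0.07,0.05],"twist":0,"claw":100},{"translation":[0.92,-0.07,0.05],"twist":0,"claw":100},{"translation":[0.92,-0.07,0.05],"twist":0,"claw":100},{"translation":[0.92,-0.07,0.05],"twist":0,"claw":100},{"translation":[0.92,-0.07,0.05],"twist":0,"claw":100},{"translation":[0.92,-0.07,0.05],"twist":0,"claw":100},{"translation":[0.92,-0.07,0.05],"twist":0,"claw":100}]'
python3 -m jog '[{"translation":[0,0,0],"twist":-0.94,"claw":100},{"translation":[0,0,0],"twist":-0.94,"claw":100},{"translation":[0,0,0],"twist":-0.94,"claw":100},{"translation":[0,0,0],"twist":-0.94,"claw":100},{"translation":[0,0,0],"twist":-0.94,"claw":100},{"translation":[0,0,0],"twist":-0.94,"claw":100},{"translation":[0,0,0],"twist":-0.94,"claw":100},{"translation":[0,0,0],"twist":-0.94,"claw":100},{"translation":[0,0,0],"twist":-0.94,"claw":100},{"translation":[0,0,0],"twist":0,"claw":100},{"translation":[0,0,0],"twist":0,"claw":100},{"translation":[0,0,0],"twist":0,"claw":100}]'
cat > bot.py <<'E'
from seg import *
import sys
w=r.snapshot("wrist");save(w,sys.argv[1])
for l in("bottle_1_mid","bottle_1_cap"):
    for d in r.spot_point(l,"wrist")[:3]: print(l,round(d["confidence"],2),np.round(d["location"],1),onz(w,*d["location"],.0165).round(4))
D=[d for d in r.spot_in("bottle_1","wrist") if d["confidence"]>.3]
for d in D[:3]:
    x=np.round(d["rect"]).astype(int);print(x,round(d["confidence"],2)); 
    try: seg(w,np.clip([x[0]-8,x[1]-8,x[2]+8,x[3]+8],0,511))
    except Exception as e: print(e)
E
python3 bot.py w4
```

```text
clock: 9.97
tool_pos: [0.5526, 0.0885, 0.1932]
eef_rot: [0.783, 0.622, -0.0, 0.0]
contact_force: [1.0, -0.6, -0.2]
opening: 1.001
clock: 10.97
tool_pos: [0.5526, 0.0866, 0.1934]
eef_rot: [0.443, 0.897, -0.0, -0.0]
contact_force: [-0.5, 0.4, 0.4]
opening: 1.002
bottle_1_mid 0.66 [ 56.3 250.9] [0.4853 0.1688 0.0165]
[238   9 271  93] 0.57
rect c [0.4861 0.1728] size [0.03   0.0687] ang 36.8 amber [0.4915 0.1653] cap [0.4701 0.1921] head 128.6
```

View pics/w4.png

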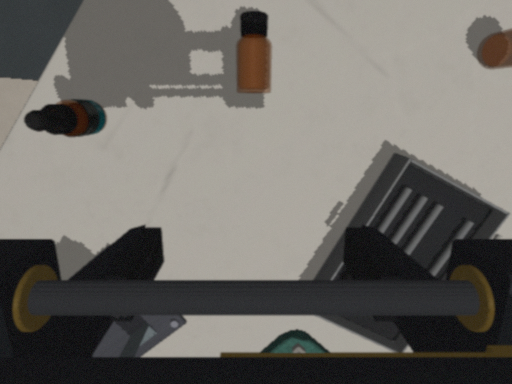

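Run:
```python
from h import *
w=r.snapshot("wrist")
a=onz(w,12,254,.0285);b=onz(w,93.5,254,.0165);m=(a+b)/2;v=(a-b)[:2]
print(a,b,m,np.linalg.norm(v),np.degrees(np.arctan2(v[1],v[0])))
g=m[:2]-.010*v/np.linalg.norm(v); print(g); go(g[0],g[1],.0105,np.degrees(np.arctan2(v[1],v[0]))-90)
```

```text
[0.46664676 0.19764861 0.0285    ] [0.50768456 0.14446597 0.0165    ] [0.48716566 0.17105729 0.0225    ] 0.06717510381156808 127.65518277631557
[0.49327474 0.16314027]
shift [ 2.42 -0.01  4.57] n>= 5.175258987723952 yh 37.6 twist -0.01
```

```bash
python3 -m jog '[{"translation":[0.81,0,0.1],"twist":0,"claw":100},{"translation":[0.81,0,0.2],"twist":0,"claw":100},{"translation":[0.8,0,0.2],"twist":0,"claw":90},{"translation":[0,0,0.9],"twist":0,"claw":80},{"translation":[0,0,0.9],"twist":0,"claw":70},{"translation":[0,0,0.9],"twist":0,"claw":70},{"translation":[0,0,0.7],"twist":0,"claw":70},{"translation":[0,0,0.4],"twist":0,"claw":70},{"translation":[0,0,0.27],"twist":0,"claw":70},{"translation":[0,0,0],"twist":0,"claw":70},{"translation":[0,0,0],"twist":0,"claw":70}]' 15; python3 -c "
from h import *
go(.4933,.1631,.0105,37.6)"
```

```text
clock: 12.13
tool_pos: [0.4938, 0.1634, 0.0109]
eef_rot: [0.442, 0.897, 0.0, 0.0]
contact_force: [0.7, 0.3, 0.5]
opening: 0.698
shift [ 0.   -0.01  0.01] n>= 0.01704979804376832 yh 37.6 twist -0.0
```

```bash
python3 -m jog '[{"translation":[0,0,0],"twist":0,"claw":50},{"translation":[0,0,0],"twist":0,"claw":40},{"translation":[0,0,0],"twist":0,"claw":30},{"translation":[0,0,0],"twist":0,"claw":20},{"translation":[0,0,0],"twist":0,"claw":20},{"translation":[0,0,0],"twist":0,"claw":20},{"translation":[0,0,0],"twist":0,"claw":20},{"translation":[0,0,0],"twist":0,"claw":20}]' 15
python3 -m jog '[{"translation":[0,0,-0.3],"twist":0,"claw":20},{"translation":[0,0,-0.5],"twist":0,"claw":20},{"translation":[0,0,-0.7],"twist":0,"claw":20},{"translation":[0,0,-0.8],"twist":0,"claw":20},{"translation":[0,0,-0.8],"twist":0,"claw":20},{"translation":[0,0,-0.8],"twist":0,"claw":20},{"translation":[0,0,-0.6],"twist":0,"claw":20},{"translation":[0,0,0],"twist":0,"claw":20}]'
python3 bot.py w5
```

```text
clock: 12.8
tool_pos: [0.4939, 0.1634, 0.0113]
eef_rot: [0.442, 0.897, 0.0, 0.0]
contact_force: [-0.7, 0.3, 5.6]
opening: 0.363
clock: 13.47
tool_pos: [0.496, 0.1641, 0.1958]
eef_rot: [0.442, 0.897, 0.003, 0.003]
contact_force: [0.7, -0.3, -0.7]
opening: 0.364
bottle_1_mid 0.73 [228.8 252.2] [0.5316 0.1112 0.0165]
bottle_1_cap 0.71 [ 55.1 385.8] [0.5244 0.3219 0.0165]
bottle_1_cap 0.63 [152.5 254.4] [0.4838 0.1769 0.0165]
[218 149 288 280] 0.83
rect c [0.5278 0.1166] size [0.0944 0.1523] ang 37.6 amber [0.5406 0.102 ] cap [0.515 0.133] head 129.6
[361  10 429  94] 0.78
rect c [0.5273 0.3294] size [0.0322 0.0691] ang 10.8 amber [0.529  0.3203] cap [0.5214 0.3533] head 103.0
```

View pics/w5.png

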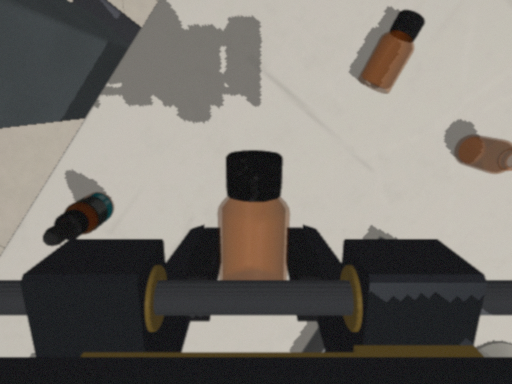

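Bottle A is held straight (opening 0.364, about 32 mm), with its cap tip at row 151. I compute its offset in the hand and the placing pose.

```bash
cat > place.py <<'E'
from h import *
import sys
np.set_printoptions(precision=4,suppress=True)
O=np.array([.5123,-.2188,.075]); H=np.radians(77);s,c=np.sin(.27925),np.cos(.27925)
u=np.array([np.cos(H),np.sin(H),0]);k=np.array([0,0,1.]);Y=u*c+k*s;N=-u*s+k*c;X=np.cross(Y,N)
def target(y,off,dz,up=0):
    C=O+y*Y+.0165*N; p=C-off*X-k*dz+k*up; return p
E
python3 - <<'E'
from place import *
w=r.snapshot("wrist");T=np.array(w["T_tool_cam"])
d=T[:3,:3]@np.array([(254-w["cx"])/w["fx"],-(151.5-w["cy"])/w["fy"],-1]);o=T[:3,3]
for z in(-.0175,-.02): p=o+d*(z-o[2])/d[2]; print("cap tip tool",p,"centre x",p[0]-.034)
print(target(-.04,.010,.0055),r.get_state()["q"]); p=target(-.04,.010,.0055,.09); go(*p,-103)
E
```

```text
cap tip tool [ 0.0477 -0.0006 -0.0175] centre x 0.013712466902934685
cap tip tool [ 0.0481 -0.0006 -0.02  ] centre x 0.014097546650884349
[ 0.4929 -0.2584  0.0743] [-0.3745  0.623  -0.0543  1.9373  0.0572  0.5855  0.1902]
shift [-8.35 -6.42  0.64] n>= 10.552873540653604 yh 37.6 twist -6.56
```

The visible cap-end edge is the lower one (the camera is ahead of it), so at tool z = +0.0065 the offset comes to 9.7 mm, matching the planned 10. Transfer, with twist +23.44 so the cap points over the rail.

```bash
python3 -m jog '[{"translation":[-0.38,-0.29,0],"twist":0,"claw":20},{"translation":[-0.72,-0.55,0],"twist":0,"claw":20},{"translation":[-0.72,-0.55,0],"twist":0,"claw":20},{"translation":[-0.72,-0.55,0],"twist":0,"claw":20},{"translation":[-0.72,-0.55,0],"twist":0,"claw":20},{"translation":[-0.72,-0.55,0],"twist":0,"claw":20},{"translation":[-0.72,-0.55,0],"twist":0,"claw":20},{"translation":[-0.72,-0.55,0],"twist":0,"claw":20},{"translation":[-0.72,-0.55,0],"twist":0,"claw":20},{"translation":[-0.72,-0.55,0],"twist":0,"claw":20},{"translation":[-0.72,-0.55,0],"twist":0,"claw":20},{"translation":[-0.72,-0.55,0],"twist":0,"claw":20},{"translation":[-0.05,-0.08,0],"twist":0,"claw":20}]'
python3 -m jog '[{"translation":[0,0,0],"twist":0.98,"claw":20},{"translation":[0,0,0],"twist":0.98,"claw":20},{"translation":[0,0,0],"twist":0.98,"claw":20},{"translation":[0,0,0],"twist":0.98,"claw":20},{"translation":[0,0,0],"twist":0.98,"claw":20},{"translation":[0,0,0],"twist":0.98,"claw":20},{"translation":[0,0,0],"twist":0.98,"claw":20},{"translation":[0,0,0],"twist":0.98,"claw":20},{"translation":[0,0,0],"twist":0.98,"claw":20},{"translation":[0,0,0],"twist":0.98,"claw":20},{"translation":[0,0,0],"twist":0.98,"claw":20},{"translation":[0,0,0],"twist":0.98,"claw":20},{"translation":[0,0,0],"twist":0.98,"claw":20},{"translation":[0,0,0],"twist":0.98,"claw":20},{"translation":[0,0,0],"twist":0.98,"claw":20},{"translation":[0,0,0],"twist":0.98,"claw":20},{"translation":[0,0,0],"twist":0.98,"claw":20},{"translation":[0,0,0],"twist":0.98,"claw":20},{"translation":[0,0,0],"twist":0.98,"claw":20}]'
python3 -m jog '[{"translation":[0,0,0],"twist":0.98,"claw":20},{"translation":[0,0,0],"twist":0.98,"claw":20},{"translation":[0,0,0],"twist":0.98,"claw":20},{"translation":[0,0,0],"twist":0.98,"claw":20},{"translation":[0,0,0],"twist":0.9,"claw":20},{"translation":[0,0,0],"twist":0,"claw":20},{"translation":[0,0,0],"twist":0,"claw":20},{"translation":[0,0,0],"twist":0,"claw":20}]'
python3 -c "
from place import *
p=target(-.04,.010,.0055,.04); go(*p,-103);print(p)"
```

```text
clock: 14.8
tool_pos: [0.4918, -0.2668, 0.1892]
eef_rot: [0.446, 0.895, -0.003, 0.0]
contact_force: [0.2, -0.5, -0.1]
opening: 0.357
clock: 16.38
tool_pos: [0.4932, -0.2573, 0.1892]
eef_rot: [0.991, 0.136, -0.001, -0.001]
contact_force: [0.1, 0.6, 0.4]
opening: 0.359
clock: 17.05
tool_pos: [0.4936, -0.2576, 0.19]
eef_rot: [0.994, -0.112, -0.001, -0.0]
contact_force: [-0.2, -0.8, 0.4]
opening: 0.359
shift [-0.01  0.02  1.89] n>= 1.8915708216268206 yh -102.9 twist 0.02
[ 0.4929 -0.2584  0.1143]
```

```bash
python3 -m jog '[{"translation":[0,0,0.6],"twist":0,"claw":20},{"translation":[0,0,0.8],"twist":0,"claw":20},{"translation":[0,0.02,0.6],"twist":0,"claw":20},{"translation":[0,0,0.3],"twist":0,"claw":20},{"translation":[0,0,0],"twist":0,"claw":20},{"translation":[0,0,0],"twist":0,"claw":20}]'
python3 - <<'E'
from place import *
p=target(-.04,.010,.0055); go(*p,-103)
w=r.snapshot("wrist");save(w,"w6")
E
```

```text
clock: 17.55
tool_pos: [0.4934, -0.2588, 0.0984]
eef_rot: [0.994, -0.113, -0.001, -0.0]
contact_force: [0.7, 0.6, -0.1]
opening: 0.357
shift [-0.01 -0.    0.6 ] n>= 0.600910706270085 yh -103.0 twist 0.0
```

View pics/w6.png

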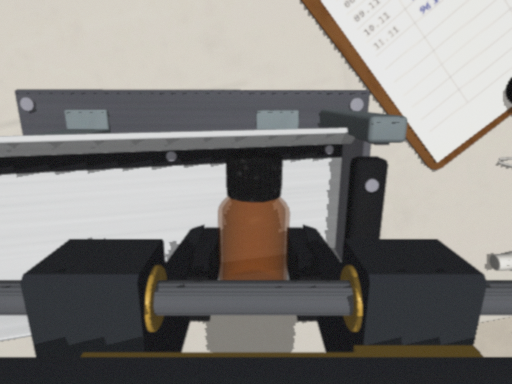

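The cap (row 155) lies over the rail with the shut gate to the right (bar col 370) and about 24 mm left to go. Lower slowly, watching the force.

```bash
python3 -m jog '[{"translation":[0,0,0.15],"twist":0,"claw":20},{"translation":[0,0,0.15],"twist":0,"claw":20},{"translation":[0,0,0.1],"twist":0,"claw":20},{"translation":[0,0,0],"twist":0,"claw":20}]'; python3 -m jog '[{"translation":[0,0,0.07],"twist":0,"claw":20},{"translation":[0,0,0],"twist":0,"claw":20}]';python3 -m jog '[{"translation":[0,0,0.04],"twist":0,"claw":20},{"translation":[0,0,0],"twist":0,"claw":20}]'
```

```text
clock: 17.93
tool_pos: [0.4934, -0.2584, 0.0821]
eef_rot: [0.994, -0.113, -0.0, -0.0]
contact_force: [0.4, 0.1, -0.3]
opening: 0.356
clock: 18.1
tool_pos: [0.4935, -0.2585, 0.0795]
eef_rot: [0.994, -0.113, -0.0, -0.0]
contact_force: [-1.3, 1.4, -1.2]
opening: 0.358
clock: 18.27
tool_pos: [0.4934, -0.2586, 0.0781]
eef_rot: [0.994, -0.113, -0.0, -0.0]
contact_force: [-1.5, -0.2, -0.3]
opening: 0.357
```

```bash
python3 -m jog '[{"translation":[0,0,0.04],"twist":0,"claw":20},{"translation":[0,0,0],"twist":0,"claw":20}]'; python3 -m jog '[{"translation":[0,0,0.03],"twist":0,"claw":20},{"translation":[0,0,0],"twist":0,"claw":20}]';python3 -m jog '[{"translation":[0,0,0.02],"twist":0,"claw":20},{"translation":[0,0,0],"twist":0,"claw":20}]'
```

```text
clock: 18.43
tool_pos: [0.4935, -0.2586, 0.0765]
eef_rot: [0.994, -0.114, -0.0, -0.0]
contact_force: [-2.1, 0.3, 0.3]
opening: 0.365
clock: 18.6
tool_pos: [0.4935, -0.2587, 0.0754]
eef_rot: [0.994, -0.114, -0.0, -0.0]
contact_force: [-2.6, 1.3, 0.2]
opening: 0.359
clock: 18.77
tool_pos: [0.4936, -0.2588, 0.0749]
eef_rot: [0.994, -0.114, -0.0, -0.0]
contact_force: [-2.8, 0.5, 4.0]
opening: 0.359
```

```bash
python3 -m jog '[{"translation":[-0.015,0,0],"twist":0,"claw":20},{"translation":[0,0,0],"twist":0,"claw":38},{"translation":[0,0,0],"twist":0,"claw":40},{"translation":[0,0,-0.03],"twist":0,"claw":42},{"translation":[0,0,-0.03],"twist":0,"claw":44},{"translation":[0,0,0],"twist":0,"claw":44},{"translation":[0,0,0],"twist":0,"claw":44}]' 3
python3 -m jog '[{"translation":[0,0,-0.08],"twist":0,"claw":46},{"translation":[0,0,-0.1],"twist":0,"claw":46},{"translation":[0,0,-0.1],"twist":0,"claw":46},{"translation":[0,0,-0.1],"twist":0,"claw":46},{"translation":[0,0,-0.15],"twist":0,"claw":46},{"translation":[0,0,-0.2],"twist":0,"claw":46},{"translation":[0,0,-0.4],"twist":0,"claw":46},{"translation":[0,0,-0.8],"twist":0,"claw":46},{"translation":[0,0,-0.9],"twist":0,"claw":46},{"translation":[0,0,0],"twist":0,"claw":60},{"translation":[0,0,0],"twist":0,"claw":60}]'
python3 - <<'E'
from place import *
w=r.snapshot("wrist");save(w,"w7"); print(r.get_state()["tool_pos"])
s=r.snapshot("side");save(s,"s7");cv2.imwrite("pics/c7.png",np.hstack([w["img"],cv2.resize(s["img"][190:340,180:300],(307,384))])[:,:,::-1][:,:800])
E
```

```text
clock: 19.35
tool_pos: [0.4935, -0.2588, 0.0772]
eef_rot: [0.994, -0.113, 0.0, 0.0]
contact_force: [0.3, -0.2, -0.1]
opening: 0.441
clock: 20.27
tool_pos: [0.4943, -0.2594, 0.1926]
eef_rot: [0.994, -0.113, 0.002, 0.001]
contact_force: [0.2, -0.0, -0.7]
opening: 0.582
[ 0.4935 -0.2585  0.1911]
```

View pics/c7.png

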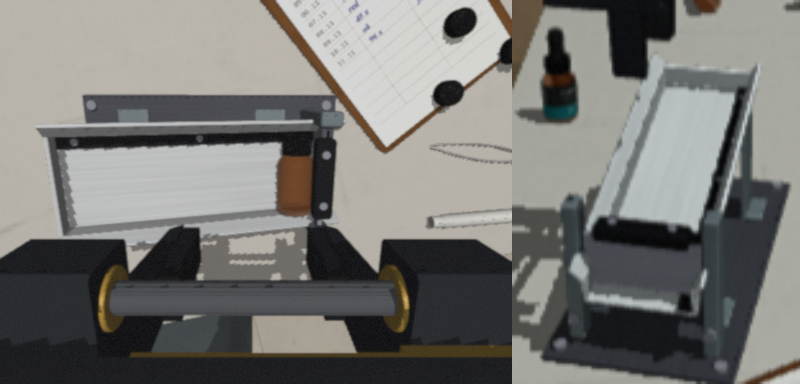

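Bottle 1 lies square against the shut gate (about row 183, col 295), cap over the rail. Now bottle B: look from 110 mm behind it along its axis.

```bash
python3 -c "
from h import *
go(.551,.222,.2,11.3)"
```

```text
shift [ -1.29 -12.02  -0.24] n>= 12.089814531781007 yh -103.0 twist 10.95
```

```bash
python3 -m jog '[{"translation":[-0.1,-0.93,-0.02],"twist":0,"claw":100},{"translation":[-0.1,-0.93,-0.02],"twist":0,"claw":100},{"translation":[-0.1,-0.93,-0.02],"twist":0,"claw":100},{"translation":[-0.1,-0.93,-0.02],"twist":0,"claw":100},{"translation":[-0.1,-0.93,-0.02],"twist":0,"claw":100},{"translation":[-0.1,-0.93,-0.02],"twist":0,"claw":100},{"translation":[-0.1,-0.93,-0.02],"twist":0,"claw":100},{"translation":[-0.1,-0.93,-0.02],"twist":0,"claw":100},{"translation":[-0.1,-0.93,-0.02],"twist":0,"claw":100},{"translation":[-0.1,-0.93,-0.02],"twist":0,"claw":100},{"translation":[-0.1,-0.93,-0.02],"twist":0,"claw":100},{"translation":[-0.1,-0.93,-0.02],"twist":0,"claw":100},{"translation":[-0.1,-0.86,-0.02],"twist":0,"claw":100}]'
python3 -m jog '[{"translation":[0,0,0],"twist":-1,"claw":100},{"translation":[0,0,0],"twist":-1,"claw":100},{"translation":[0,0,0],"twist":-1,"claw":100},{"translation":[0,0,0],"twist":-1,"claw":100},{"translation":[0,0,0],"twist":-1,"claw":100},{"translation":[0,0,0],"twist":-1,"claw":100},{"translation":[0,0,0],"twist":-1,"claw":100},{"translation":[0,0,0],"twist":-1,"claw":100},{"translation":[0,0,0],"twist":-1,"claw":100},{"translation":[0,0,0],"twist":-1,"claw":100},{"translation":[0,0,0],"twist":-1,"claw":100},{"translation":[0,0,0],"twist":-1,"claw":100},{"translation":[0,0,0],"twist":-1,"claw":100},{"translation":[0,0,0],"twist":-1,"claw":100},{"translation":[0,0,0],"twist":-1,"claw":100},{"translation":[0,0,0],"twist":-1,"claw":100},{"translation":[0,0,0],"twist":-1,"claw":100},{"translation":[0,0,0],"twist":-1,"claw":100},{"translation":[0,0,0],"twist":-1,"claw":100},{"translation":[0,0,0],"twist":0,"claw":100}]'
python3 -m jog '[{"translation":[0,0,0],"twist":0,"claw":100},{"translation":[0,0,0],"twist":0,"claw":100}]'
python3 bot.py w8
```

```text
clock: 21.45
tool_pos: [0.5497, 0.224, 0.199]
eef_rot: [0.994, -0.113, -0.002, 0.0]
contact_force: [0.8, -0.0, 0.1]
opening: 1.0
clock: 23.12
tool_pos: [0.5499, 0.2211, 0.1992]
eef_rot: [0.635, 0.772, -0.001, -0.001]
contact_force: [0.7, 0.5, -0.5]
opening: 1.004
clock: 23.28
tool_pos: [0.5505, 0.2213, 0.1999]
eef_rot: [0.637, 0.771, -0.001, -0.0]
contact_force: [-0.2, 1.0, -0.2]
opening: 0.996
[239  10 280  92] 0.9
rect c [0.5319 0.3314] size [0.0299 0.0689] ang 10.9 amber [0.5337 0.3221] cap [0.5259 0.3554] head 103.1
```

View pics/w8.png

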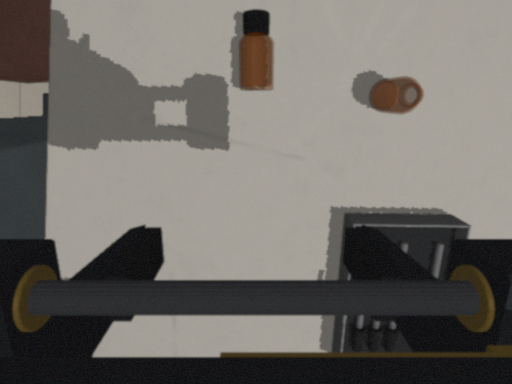

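Bottle B is upright in the image: cap end (row 12, col 256.5), base (91, 256); the open bottle at col 395 is about 0.14 m aside, so clear of the hand.

Run:
```python
from h import *
w=r.snapshot("wrist")
a=onz(w,11.5,256.5,.0285);b=onz(w,91,256.2,.0165);m=(a+b)/2;v=(a-b)[:2];h=np.degrees(np.arctan2(v[1],v[0]))
print(a,b,m,np.linalg.norm(v),h)
g=m[:2]-.010*v/np.linalg.norm(v); print(g); go(g[0],g[1],.0105,h-90)
for d in r.spot_point("open_bottle","wrist")[:2]: print(d["confidence"],onz(w,*d["location"],0))
```

```text
[0.52592853 0.36123017 0.0285    ] [0.53861805 0.29566732 0.0165    ] [0.53227329 0.32844875 0.0225    ] 0.06677957001281176 100.95401335243194
[0.5341735  0.31863095]
shift [2.46 0.05 4.75] n>= 5.353342770665997 yh 10.9 twist -0.0
0.59 [0.66486769 0.31791329 0.        ]
0.52 [0.52901134 0.33088344 0.        ]
```

```bash
python3 -m jog '[{"translation":[0.82,0.02,0.2],"twist":0,"claw":100},{"translation":[0.82,0.02,0.2],"twist":0,"claw":90},{"translation":[0.82,0.01,0.2],"twist":0,"claw":80},{"translation":[0,0,0.9],"twist":0,"claw":70},{"translation":[0,0,0.9],"twist":0,"claw":70},{"translation":[0,0,0.9],"twist":0,"claw":70},{"translation":[0,0,0.7],"twist":0,"claw":70},{"translation":[0,0,0.4],"twist":0,"claw":70},{"translation":[0,0,0.35],"twist":0,"claw":70},{"translation":[0,0,0],"twist":0,"claw":70},{"translation":[0,0,0],"twist":0,"claw":70}]' 15; python3 -c "
from h import *
go(.5342,.3186,.0105,11)"
python3 -m jog '[{"translation":[0,0,0],"twist":0,"claw":50},{"translation":[0,0,0],"twist":0,"claw":40},{"translation":[0,0,0],"twist":0,"claw":30},{"translation":[0,0,0],"twist":0,"claw":20},{"translation":[0,0,0],"twist":0,"claw":20},{"translation":[0,0,0],"twist":0,"claw":20},{"translation":[0,0,0],"twist":0,"claw":20},{"translation":[0,0,0],"twist":0,"claw":20}]' 15
python3 -m jog '[{"translation":[0,0,-0.3],"twist":0,"claw":20},{"translation":[0,0,-0.5],"twist":0,"claw":20},{"translation":[0,0,-0.7],"twist":0,"claw":20},{"translation":[0,0,-0.8],"twist":0,"claw":20},{"translation":[0,0,-0.8],"twist":0,"claw":20},{"translation":[0,0,-0.8],"twist":0,"claw":20},{"translation":[0,0,-0.6],"twist":0,"claw":20},{"translation":[0,0,0],"twist":0,"claw":20},{"translation":[0,0,0],"twist":0,"claw":20}]'
python3 - <<'E'
from place import *
w=r.snapshot("wrist");save(w,"w9");T=np.array(w["T_tool_cam"])
g=w["img"].max(2).astype(int); print("col 253 rows", g[135:165,253].tolist())
go(*target(-.003,.010,.0055,.11))
E
```

```text
clock: 24.5
tool_pos: [0.5343, 0.3185, 0.0107]
eef_rot: [0.636, 0.771, -0.0, -0.0]
contact_force: [0.8, -0.5, 0.2]
opening: 0.701
shift [ 0. -0.  0.] n>= 0.005623955370307103 yh 11.0 twist -0.01
clock: 25.17
tool_pos: [0.5346, 0.3188, 0.0115]
eef_rot: [0.636, 0.771, 0.001, 0.0]
contact_force: [-0.1, 0.4, 5.8]
opening: 0.36
clock: 25.92
tool_pos: [0.5348, 0.3188, 0.1925]
eef_rot: [0.636, 0.771, 0.002, 0.0]
contact_force: [-0.5, 0.6, -0.6]
opening: 0.36
col 253 rows [194, 193, 196, 195, 196, 195, 194, 195, 195, 196, 195, 191, 180, 138, 74, 26, 17, 20, 13, 21, 18, 21, 22, 16, 23, 25, 17, 21, 16, 21]
shift [-13.15  -3.39  -0.09] n>= 13.578000326275873 yh 11.0
```

```bash
python3 -m jog '[{"translation":[-0.4,-0.1,0],"twist":0,"claw":20},{"translation":[-0.9,-0.23,0],"twist":0,"claw":20},{"translation":[-0.9,-0.23,0],"twist":0,"claw":20},{"translation":[-0.9,-0.23,0],"twist":0,"claw":20},{"translation":[-0.9,-0.23,0],"twist":0,"claw":20},{"translation":[-0.9,-0.23,0],"twist":0,"claw":20},{"translation":[-0.9,-0.23,0],"twist":0,"claw":20},{"translation":[-0.9,-0.23,0],"twist":0,"claw":20},{"translation":[-0.9,-0.23,0],"twist":0,"claw":20},{"translation":[-0.9,-0.23,0],"twist":0,"claw":20},{"translation":[-0.9,-0.23,0],"twist":0,"claw":20},{"translation":[-0.9,-0.23,0],"twist":0,"claw":20},{"translation":[-0.9,-0.23,0],"twist":0,"claw":20},{"translation":[-0.9,-0.23,0],"twist":0,"claw":20},{"translation":[-0.9,-0.23,0],"twist":0,"claw":20},{"translation":[-0.2,-0.1,0],"twist":0,"claw":20},{"translation":[0,0,0],"twist":0,"claw":20}]'
python3 -m jog '[{"translation":[0,0,0],"twist":1,"claw":20},{"translation":[0,0,0],"twist":1,"claw":20},{"translation":[0,0,0],"twist":1,"claw":20},{"translation":[0,0,0],"twist":1,"claw":20},{"translation":[0,0,0],"twist":1,"claw":20},{"translation":[0,0,0],"twist":1,"claw":20},{"translation":[0,0,0],"twist":1,"claw":20},{"translation":[0,0,0],"twist":1,"claw":20},{"translation":[0,0,0],"twist":1,"claw":20},{"translation":[0,0,0],"twist":1,"claw":20},{"translation":[0,0,0],"twist":1,"claw":20},{"translation":[0,0,0],"twist":1,"claw":20},{"translation":[0,0,0],"twist":1,"claw":20},{"translation":[0,0,0],"twist":1,"claw":20},{"translation":[0,0,0],"twist":1,"claw":20},{"translation":[0,0,0],"twist":1,"claw":20},{"translation":[0,0,0],"twist":1,"claw":20},{"translation":[0,0,0],"twist":1,"claw":20},{"translation":[0,0,0],"twist":1,"claw":20},{"translation":[0,0,0],"twist":0,"claw":20}]'
python3 -m jog '[{"translation":[0,0,0],"twist":0,"claw":20},{"translation":[0,0,0],"twist":0,"claw":20}]'
python3 -c "
from place import *
p=target(-.003,.0118,.0055,.024); go(*p,-103);print(p)"
```

```text
clock: 27.38
tool_pos: [0.4979, -0.2298, 0.1892]
eef_rot: [0.639, 0.769, -0.002, -0.001]
contact_force: [-0.5, 1.3, -0.2]
opening: 0.354
clock: 29.05
tool_pos: [0.5002, -0.2228, 0.1893]
eef_rot: [0.994, -0.113, -0.001, -0.001]
contact_force: [-0.4, 0.7, -0.7]
opening: 0.363
clock: 29.22
tool_pos: [0.5003, -0.2243, 0.1901]
eef_rot: [0.994, -0.111, -0.001, -0.001]
contact_force: [-0.2, 0.1, -0.4]
opening: 0.36
shift [-0.03 -0.01  2.04] n>= 2.038461156510487 yh -102.8 twist 0.03
[ 0.4991 -0.2234  0.1085]
```

```bash
python3 -m jog '[{"translation":[-0.03,0,0.5],"twist":0.03,"claw":20},{"translation":[0,0,0.8],"twist":0,"claw":20},{"translation":[0,0,0.5],"twist":0,"claw":20},{"translation":[0,0,0.24],"twist":0,"claw":20},{"translation":[0,0,0],"twist":0,"claw":20},{"translation":[0,0,0],"twist":0,"claw":20}]'
python3 -m jog '[{"translation":[0,0,0.15],"twist":0,"claw":20},{"translation":[0,0,0.15],"twist":0,"claw":20},{"translation":[0,0,0.1],"twist":0,"claw":20},{"translation":[0,0,0],"twist":0,"claw":20}]'; python3 -m jog '[{"translation":[0,0,0.06],"twist":0,"claw":20},{"translation":[0,0,0],"twist":0,"claw":20}]'
python3 -c "
from place import *
p=target(-.003,.0118,.0055,.0); go(*p,-103);print(p)"
```

```text
clock: 29.72
tool_pos: [0.4992, -0.2257, 0.1093]
eef_rot: [0.993, -0.115, -0.0, -0.0]
contact_force: [0.2, -0.2, 0.3]
opening: 0.358
clock: 30.05
tool_pos: [0.499, -0.2253, 0.0927]
eef_rot: [0.993, -0.115, -0.0, -0.0]
contact_force: [-0.4, -0.1, -0.1]
opening: 0.359
clock: 30.22
tool_pos: [0.4991, -0.2256, 0.0905]
eef_rot: [0.993, -0.115, -0.0, -0.0]
contact_force: [0.1, 1.3, -0.2]
opening: 0.36
shift [-0.01 -0.05  0.15] n>= 0.15986248684521895 yh -103.2 twist -0.04
[ 0.4991 -0.2234  0.0845]
```

```bash
python3 -m jog '[{"translation":[0,0,0.06],"twist":0,"claw":20},{"translation":[0,0,0.04],"twist":0,"claw":20},{"translation":[0,0,0],"twist":0,"claw":20}]'; python3 -m jog '[{"translation":[0,0,0.025],"twist":0,"claw":20},{"translation":[0,0,0],"twist":0,"claw":20}]';python3 -m jog '[{"translation":[0,0,0.02],"twist":0,"claw":20},{"translation":[0,0,0],"twist":0,"claw":20}]'
```

```text
clock: 30.47
tool_pos: [0.4991, -0.2255, 0.0864]
eef_rot: [0.993, -0.115, -0.0, -0.0]
contact_force: [-0.2, 1.1, -1.9]
opening: 0.361
clock: 30.63
tool_pos: [0.4992, -0.2256, 0.0856]
eef_rot: [0.993, -0.115, -0.0, -0.0]
contact_force: [-0.8, -0.1, -1.2]
opening: 0.363
clock: 30.8
tool_pos: [0.4992, -0.2256, 0.0848]
eef_rot: [0.993, -0.115, -0.0, -0.0]
contact_force: [-0.4, -0.0, -0.9]
opening: 0.355
```

```bash
python3 -m jog '[{"translation":[0,0,0.015],"twist":0,"claw":20},{"translation":[0,0,0],"twist":0,"claw":20}]'; python3 -m jog '[{"translation":[0,0,0.015],"twist":0,"claw":20},{"translation":[0,0,0],"twist":0,"claw":20}]'
```

```text
clock: 30.97
tool_pos: [0.4993, -0.2257, 0.0844]
eef_rot: [0.993, -0.115, 0.0, -0.0]
contact_force: [-1.0, -0.2, 1.6]
opening: 0.36
clock: 31.13
tool_pos: [0.4993, -0.2258, 0.0842]
eef_rot: [0.993, -0.115, 0.0, -0.0]
contact_force: [-0.3, 0.6, 4.7]
opening: 0.36
```

Touching the floor (4.7 N), no side load. Release the same way.

```bash
python3 -m jog '[{"translation":[0,0,0],"twist":0,"claw":38},{"translation":[0,0,0],"twist":0,"claw":40},{"translation":[0,0,-0.03],"twist":0,"claw":42},{"translation":[0,0,-0.03],"twist":0,"claw":44},{"translation":[0,0,0],"twist":0,"claw":44},{"translation":[0,0,0],"twist":0,"claw":44}]' 3
python3 -m jog '[{"translation":[0,0,-0.08],"twist":0,"claw":46},{"translation":[0,0,-0.1],"twist":0,"claw":46},{"translation":[0,0,-0.1],"twist":0,"claw":46},{"translation":[0,0,-0.1],"twist":0,"claw":46},{"translation":[0,0,-0.15],"twist":0,"claw":46},{"translation":[0,0,-0.2],"twist":0,"claw":46},{"translation":[0,0,-0.4],"twist":0,"claw":46},{"translation":[0,0,-0.8],"twist":0,"claw":46},{"translation":[0,0,-0.9],"twist":0,"claw":46},{"translation":[0,0,0],"twist":0,"claw":60},{"translation":[0,0,0],"twist":0,"claw":60},{"translation":[0,0,0],"twist":0,"claw":60},{"translation":[0,0,0],"twist":0,"claw":60}]'
python3 - <<'E'
from place import *
w=r.snapshot("wrist");save(w,"w10")
s=r.snapshot("side");t=r.snapshot("top")
cv2.imwrite("pics/c10.png",np.hstack([w["img"],cv2.resize(s["img"][190:340,180:300],(288,384))])[:,:,::-1])
for c,S in(("wrist",w),("top",t)):
    for l,z in(("bottle_1_mid",.0),("bottle_1_cap",.0)):
        for d in r.spot_point(l,c)[:3]:
            o,dd=ray(S,*d["location"]); p=o+dd*((O+.0165*N-o)@N)/(dd@N)
            print(c,l,round(d["confidence"],2),"lane xy",round((p-O)@X*1000,1),round((p-O)@Y*1000,1))
for l in("dropper_bottle","open_bottle"):
    for c,S in(("side",s),("top",t)):
        for d in r.spot_point(l,c)[:1]: print(l,c,round(d["confidence"],2),onz(S,*d["location"],0))
for d in r.spot_point("gate_bar","wrist")[:1]: print("bar",d["location"],"expected shut",proj(w,O+np.array([0,0,.022])-.0961*u))
E
```

```text
clock: 31.63
tool_pos: [0.4992, -0.2257, 0.0861]
eef_rot: [0.993, -0.115, 0.0, 0.0]
contact_force: [-0.3, -0.4, 0.2]
opening: 0.44
clock: 32.72
tool_pos: [0.4986, -0.2249, 0.1984]
eef_rot: [0.993, -0.115, -0.001, -0.001]
contact_force: [-0.1, -0.1, -1.1]
opening: 0.601
wrist bottle_1_mid 0.69 lane xy -0.5 -79.8
wrist bottle_1_cap 0.82 lane xy 34.8 -80.2
dropper_bottle side 0.6 [ 0.3875  0.0356 -0.    ]
dropper_bottle top 0.7 [0.3942 0.0291 0.    ]
open_bottle side 0.75 [0.6776 0.3467 0.    ]
open_bottle top 0.54 [0.6731 0.3151 0.    ]
bar [170.7, 367.8] expected shut [np.float64(173.2039103490791), np.float64(362.9639990664757)]
```

View pics/c10.png

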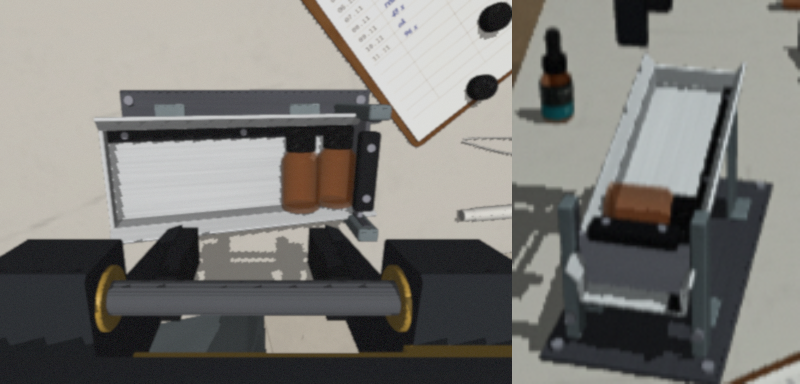

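Both bottles lie one behind the other against the shut gate (first at col 336, second at col 300), caps over the rail, and the hand is clear.

```bash
python3 -c "
from plant import r
print(r.finish_job())"
```

```text
the job is handed in; nothing more can be done
None
```

The job is done and handed in at about 33 s on the robot's clock, out of the 70 s allowed.

- **Gate:** I pressed it down first. It hit its hard stop with the bar top at z = 0.097 m (17.5 N), which matches the stated shut height.
- **Bottles:** I lowered each one until it touched the chute floor at about 4–5 N, then let go with a small opening. Both rolled on down.
- **Last pictures:** Both bottles lie across the chute one behind the other against the gate, with their caps over the black rail. The hand was about 0.1 m above them, touching nothing.

**Checks that disagreed or fell short:**
- The point network found only one bottle in the last picture. It put that bottle at lane x = -0.5 mm, y = -79.8 mm, against the expected -78 mm. I confirmed the second bottle by eye only.
- The gate bar was spotted about 5 pixels from where I expected it. I put that down to detector or calibration error, because the stop force and height agreed.
- The dropper bottle and open bottle were not touched. The dropper's last fixes were within about 11 mm of its first, and the open bottle's top-view fix agreed with the one before its neighbour was picked up. The open bottle's side-view fix differed by about 24 mm along y. That bottle is small and far from that camera, so I trust the top view.

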